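# Set the piston stroke of a dosing pump with a setting gauge

### The arm

A 6-joint arm with a two-finger parallel gripper is mounted at the origin on a cart in front of the work surface, level with it; the furniture and walls round the work are solid. World frame = base frame: x ahead of the robot, y to its left, z up, the work surface at z = 0. Lengths are in m, angles in rad, forces in N, time in s.
With the tool pointing down it reaches from about 0.275 to 0.825 m from the base axis. Payload 5.2 kg.
Tool frame: the origin (TCP) lies midway between the tips of the shut fingers; the grasp point (between the pads) lies 19 mm behind it; z points along the fingers, y is the line along which they close (so a half turn about z gives the same grasp; the last joint's range is limited). The gripper opens to 93 mm and grips with 3 to 60 N. Pads are 15 mm wide; open, the fingers measure 128 mm over their backs; the gripper's body (75 mm by 188 mm) begins 65 mm behind the grasp point.
Start: joints at [-1.536, 0.259, 1.535, -0, 1.348, -0.203], TCP at [0.13, -0.535, 0.219] pointing down, gripper open.
Joint ranges: [-3.14, 3.14], [-0.91, 2.08], [0.19, 2.58], [-1.22, 4.36], [0.22, 2.71], [-3.12, 3.12]. Speed limits (rad/s): [2.57, 2.57, 3.14, 3.14, 3.14, 3.14].

### API

Orientations are given as a rotation vector (axis times angle).
In Python, from cell import get_state, optics, sign_off gives the robot as it stands.
- The arm moves only by the shell command python3 -m pendant 'ROWS' [FORCE]. ROWS is JSON, a list that holds one entry, the list of rows, each a list of 7 numbers: the shift along the world's x, y, z in m, then the turn, a rotation vector about the world's x, y, z in degrees, then the closure, from -1 (fully open) to 1 (shut). In form: [[[tx, ty, tz, wx, wy, wz, gripper], ...]]. A call has 1 to 5 rows; each row shifts and turns the commanded pose from where the row before left it; what a row does not reach is not made up. A row lasts 1/10 s, in which the tool goes at most 50 mm and 8.59 degrees, less where a joint would pass 70% of its speed; a pose out of reach is approached as far as the arm can. A call is refused whole if a number of a shift passes 0.05 or a number of a turn 8.59, either way. A call with a gripper value outside its range is refused whole. The fingers move at their own pace and stop on an object; FORCE is the grip in N (left out, the last holds). Time passes only in rows, so rows that do not move let the fingers close. It gives the time, the measured TCP pose, the force, the opening and the grip force at its end, in the units of the state.
- get_state(): the state, without advancing time (a new reading comes with each control period).
- optics.grab_frame(name): name is "scene" or "top"; returns a dict with "frame" (400x640x3 uint8, red, green, blue), "mtx" (3x3 intrinsics, pixels), "origin" and "orientation" of the camera in the world. Camera axes: x right, y up, looking along -z (the intrinsics and any distortion apply to the point x, -y, -z); pixel columns grow to the right and rows downward; lengths in m; the calibration is good to about 2 mm. A picture is of the moment at which its call begins. There is no depth.
- sign_off(): hands the job in; it is judged then, once.
The state is a dict: "t": time; "joint_positions": joint angles; "qvel": joint speeds; "tau": joint torques, N m; "position": TCP position; "tcp_rot": TCP orientation; "contact_force": force on the tool from outside, world axes, zero at the start; "moment": the same for the moment, N m; "opening": finger opening in m; "grasp_force": force on a finger pad.
Only numpy, scipy, OpenCV 4.12 (cv2) and the standard library are available. Lean on these libraries where they do the work, as an engineer would, in place of code of your own. Each camera call takes 0.05 s, during which the arm holds its last target. There are 200 camera calls.

### The job

Stand the taller of the two steel setting gauges on its long edge in the slot of the pump block, pushed fully home, and let go of it. Then take the piston by its grip and draw it gently straight up, without wrenching it in its bore and without ever pulling it right out, until the underside of its flange is level with the top edge of the gauge. Finish while holding the piston still there, hanging free in its bore, and leave the shorter gauge, the vial and the small box alone.

Things in the scene. Friction and masses are not known exactly. Their poses are not given: they have to be found in the camera images.
- pump_block: Grey metal pump block fixed to the bench, 50 mm wide (x), 150 mm long (y), 75 mm high, 10 mm high foot rails (86 mm wide overall) and a brass stub 22 mm out of its +y end. Origin: centre of its underside, z up. In its top, on the centre line: a blind slot 10 mm wide (x), 74 mm long (y), 25 mm deep, centred at y = -28 mm, edges chamfered; a through bore 17.5 mm wide at y = +44.5 mm.
- slot_floor (a point): Centre of the floor of the block's slot, 50 mm above the bench; the slot's mouth is 25 mm higher. Axes as the block: y along the slot.
- bore_mouth (a point): Centre of the bore at the block's top face, 75 mm above the bench. Axes as the block.
- piston: Loose steel piston, about 0.25 kg, in the bore, its flange resting on the block's top. Origin on its axis at the flange's underside, z up. Below: rod 16 mm diameter, 68 mm long. Above: flange 36 mm diameter, 5 mm thick, then a ribbed round grip 20 mm diameter, from 5 to 40 mm above the origin. Only weight and rubbing resist drawing it; let go, it drops back.
- tall_gauge: The taller setting gauge: loose plain steel plate (about 0.16 kg) standing on edge on the bench, 8 mm thick (its x), 70 mm long (its y), 65 mm high; origin at the centre of its underside, z up. Alike when turned half round. Home in the slot its top edge stands 40 mm above the block's top.
- tall_gauge_top (a point): Centre of the taller gauge's top edge, 65 mm above its origin.
- short_gauge: The shorter setting gauge, a bystander: like the taller (8 mm thick, 70 mm long) but 48 mm high; origin at the centre of its underside. The two gauges stand in either of two places.
- vial: Bystander: small vial with a purple cap, 26 mm diameter, 55 mm tall, standing on the bench; origin at the centre of its underside.
- seal_box: Bystander: small dark red carton of seals, 50x60x42 mm high, on the bench; origin at the centre of its underside.
There are look-alikes about, which are no part of the job. What is shaped like the pump_block but blue or purple is not meant.

How it is judged:
On the way:
1. the taller gauge stands fully home in the slot, let go of, while the piston is still down (z of tall_gauge in the frame of slot_floor between -0.003 and 0.003 m and horizontal distance between tall_gauge and slot_floor below 0.005 m and angle between the z axis of tall_gauge and the z axis of pump_block, either way round below 0.12 rad and angle between tall_gauge's own z axis and vertical below 0.12 rad and contact force between the fingers and tall_gauge below 0.5 N and z of piston in the frame of bore_mouth below 0.005 m), for 0.2 s.
At the end, for the whole second after the job is handed in: The taller gauge is home in the slot (3 mm depth, 5 mm centre, 0.12 rad), not touched; the fingers hold the piston (over 2 N) at rest in its bore, upright within 0.07 rad, flange underside 36 to 44 mm over the block top, pressing on the bore under 10 N, clear of the gauge (z of tall_gauge in the frame of slot_floor between -0.003 and 0.003 m and horizontal distance between tall_gauge and slot_floor below 0.005 m and angle between the z axis of tall_gauge and the z axis of pump_block, either way round below 0.12 rad and angle between tall_gauge's own z axis and vertical below 0.12 rad and contact force between each of the fingers, piston and tall_gauge below 0.5 N and z of piston in the frame of bore_mouth between 0.036 and 0.044 m and horizontal distance between piston and bore_mouth below 0.005 m and angle between piston's own z axis and vertical below 0.07 rad and contact force between the fingers and piston above 2 N and contact force between piston and pump_block below 10 N and linear speed of piston below 0.01 m/s); the arm keeps its last pose, push and grip.
It fails at once if the piston is wrenched against the block (over 40 N) (contact force between piston and pump_block above 40 N).
It fails at once if the piston is pulled out of its bore (z of piston in the frame of bore_mouth above 0.066 m).
It fails at once if the shorter gauge is disturbed (moved over 20 mm) (distance of short_gauge from where it was at the start of the episode above 0.02 m).
It fails at once if the vial is disturbed (moved over 20 mm) (distance of vial from where it was at the start of the episode above 0.02 m).
It fails at once if the small box is disturbed (moved over 20 mm) (distance of seal_box from where it was at the start of the episode above 0.02 m).
It also fails if it takes over 54 s, if anything falls off the work surface, if the arm or the gripper's body presses on something with over 40 N, if the wrist force passes 120 N, or if a joint passes its speed limit or range.

## Working session

There is one attempt and no reset: what is moved stays moved. The work goes in short steps, Python scripts to look and compute and a shell command to move; the robot and the scene stay as the last step left them, time stands still between calls to the robot, and variables do not carry over. Pictures are saved under pics/ and viewed, at most 10 in all, crops included, and the job is handed in when it is done.

```bash
mkdir -p pics
python3 - <<'E'
from cell import get_state, optics
import cv2,numpy as np
for n in("scene","top"):
    f=optics.grab_frame(n); cv2.imwrite(f"pics/{n}0.png",f["frame"][:,:,::-1]); print(n,f["mtx"],f["origin"],f["orientation"],[k for k in f])
print(get_state())
E
```

```text
scene [[517.93584073   0.         323.91834167]
 [  0.         517.93584073 191.13001288]
 [  0.           0.           1.        ]] [-0.23367927  0.51778148  1.18496881] [ 0.40054993 -0.78128948 -2.03979271] ['frame', 'mtx', 'origin', 'orientation']
top [[384.78397766   0.         318.00539269]
 [  0.         384.78397766 201.68823458]
 [  0.           0.           1.        ]] [ 0.35559239 -0.02666581  1.10324599] [ 0.16469564 -0.15997359 -1.53478354] ['frame', 'mtx', 'origin', 'orientation']
{'t': 0.1, 'joint_positions': array([-1.53581418e+00,  2.59274095e-01,  1.53592618e+00, -2.70818651e-05,
        1.34801161e+00, -2.02798094e-01]), 'qvel': array([-0.00113514, -0.00283713, -0.00087449, -0.00161622, -0.00076335,
        0.00079548]), 'tau': array([ 3.64995693e-03, -4.38203681e+01, -2.84644425e+01,  7.21745356e-02,
        3.62850388e-02, -6.48502350e-05]), 'position': array([ 0.12954749, -0.53403605,  0.21791775]), 'tcp_rot': array([-3.11781034e+00, -3.72442767e-01, -1.71744608e-04]), 'contact_force': array([-0.46001134,  0.27183852,  0.6710006 ]), 'moment': array([-0.02995527, -0.01072325, -0.00255486]), 'grasp_force': 0.0, 'opening': 0.09322756824544516}
```

View pics/scene0.png

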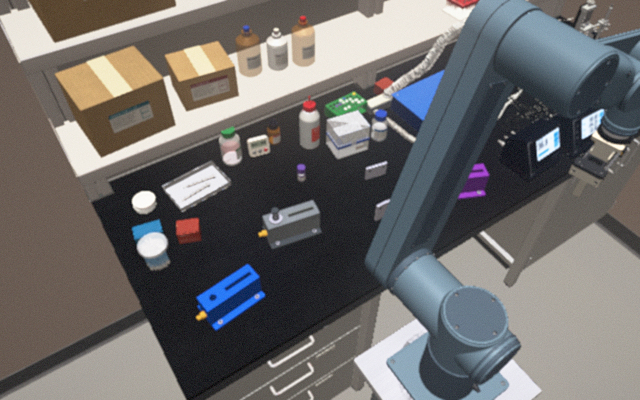

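View pics/top0.png

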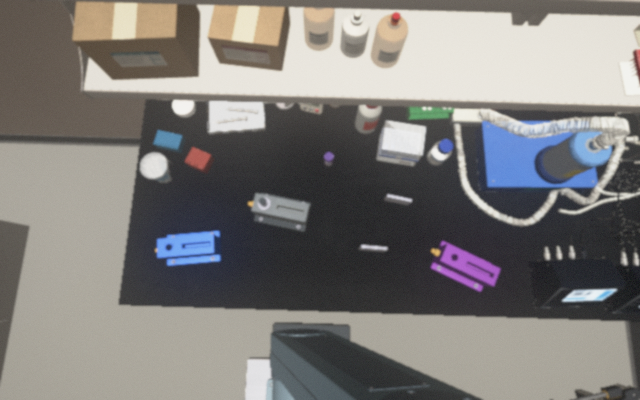

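The scene view shows the grey block at (290,222) with the piston at (276,215), blue and purple look-alikes at (230,295) and (473,180), and gauges at (376,170) and (382,209). In the top view they are at (281,210), (399,198) and (374,248). Next, an enlarged composite.

```bash
cat > h.py <<'E'
import numpy as np,cv2
from scipy.spatial.transform import Rotation as R
from cell import optics,get_state
def cam(n):
    f=optics.grab_frame(n); f["R"]=R.from_rotvec(f["orientation"]).as_matrix(); f["o"]=np.array(f["origin"]); return f
def px2w(f,u,v,z):
    K=f["mtx"]; d=f["R"]@np.array([(u-K[0,2])/K[0,0],-(v-K[1,2])/K[1,1],-1]); return f["o"]+d*(z-f["o"][2])/d[2]
def w2px(f,p):
    c=f["R"].T@(np.array(p)-f["o"]); K=f["mtx"]; return np.array([K[0,2]-K[0,0]*c[0]/c[2],K[1,2]+K[1,1]*c[1]/c[2]])
def crop(f,u,v,w,h,k):
    return cv2.resize(f["frame"][v:v+h,u:u+w,::-1],None,fx=k,fy=k,interpolation=cv2.INTER_CUBIC)
E
python3 - <<'E'
from h import *
s,t=cam("scene"),cam("top")
a=np.hstack([crop(t,240,180,80,60,5),crop(s,250,190,80,60,5)])
b=np.hstack([crop(t,350,180,80,80,3.75.__int__()+1),np.zeros((320,80,3),np.uint8),crop(s,350,150,80,75,4)[:300] if 0 else np.vstack([crop(s,350,150,80,75,4),np.zeros((20,320,3),np.uint8)]),np.zeros((320,80,3),np.uint8)])
cv2.imwrite("pics/c1.png",np.vstack([a,b[:300]]))
E
```

```text
(no output)
```

View pics/c1.png

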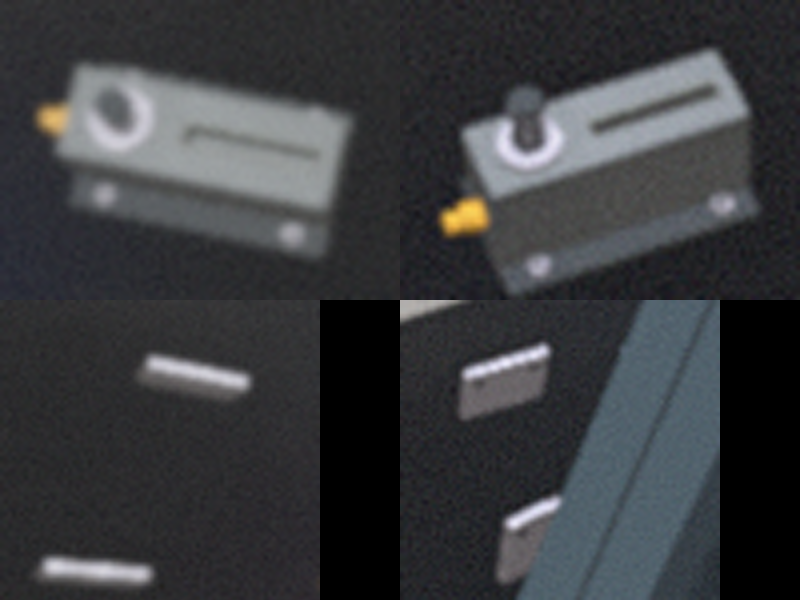

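Run:
```python
from h import *
np.set_printoptions(precision=4,suppress=True)
s,t=cam("scene"),cam("top")
T=lambda x,y:(240+(x+.5)/5-.5,180+(y+.5)/5-.5); S=lambda x,y:(250+(x-400+.5)/5-.5,190+(y+.5)/5-.5)
T2=lambda x,y:(350+(x+.5)/4-.5,180+(y-300+.5)/4-.5); S2=lambda x,y:(350+(x-400+.5)/4-.5,150+(y-300+.5)/4-.5)
c=[]
for f,m,P in((t,T,[(77,65),(350,113),(328,208),(57,152)]),(s,S,[(463,130),(717,50),(748,110),(492,195)])):
    q=np.array([px2w(f,*m(*p),.075)[:2] for p in P]); print("block",q.mean(0),np.linalg.norm(q-np.roll(q,-1,0),axis=1)); 
    d=(q[0]+q[3]-q[1]-q[2]);print("y-axis ang",np.degrees(np.arctan2(d[1],d[0])))
print("fl",px2w(t,*T(120,118),.08),px2w(s,*S(530,140),.08))
for z in(.048,.065):
    print(z)
    for n,A,B,C,D in(("far",(150,362),(248,382),(465,375),(548,351)),("near",(43,569),(150,575),(507,525),None)):
        a,b=px2w(t,*T2(*A),z),px2w(t,*T2(*B),z); print(n,"top",a[:2],b[:2],np.linalg.norm(a-b),"mid",(a+b)[:2]/2,"ang",np.degrees(np.arctan2(*(a-b)[1::-1])))
        print("  scene",px2w(s,*S2(*C),z)[:2],D and px2w(s,*S2(*D),z)[:2])
for n,C in(("far",(460,418)),("near",(500,582))): print(n,"bottom",px2w(s,*S2(*C),0)[:2])
```

```text
block [0.5558 0.0824] [0.1524 0.0537 0.1507 0.0495]
y-axis ang 80.74292141137337
block [0.5556 0.084 ] [0.1506 0.0469 0.1498 0.0484]
y-axis ang 79.93694821387801
fl [0.5624 0.1272 0.08  ] [0.563  0.1281 0.08  ]
0.048
far top [ 0.6025 -0.2139] [ 0.5901 -0.2825] 0.06969364874629243 mid [ 0.5963 -0.2482] ang 79.80775396223478
  scene [ 0.6028 -0.2105] [ 0.5887 -0.2799]
near top [ 0.455  -0.1397] [ 0.4531 -0.2128] 0.07312530855402456 mid [ 0.4541 -0.1763] ang 88.51383981385665
  scene [ 0.4666 -0.1466] None
0.065
far top [ 0.5985 -0.2108] [ 0.5864 -0.2783] 0.06857088491332713 mid [ 0.5924 -0.2446] ang 79.8077539622348
  scene [ 0.5903 -0.1996] [ 0.5764 -0.2679]
near top [ 0.4534 -0.1379] [ 0.4516 -0.2098] 0.07194726072332813 mid [ 0.4525 -0.1739] ang 88.51383981385665
  scene [ 0.4561 -0.1367] None
far bottom [ 0.6028 -0.2101]
near bottom [ 0.4558 -0.1374]
```

Run:
```python
from h import *
r=R.from_rotvec(get_state()["tcp_rot"]).as_matrix(); print(r.round(3)); print("yaw of tool y",np.degrees(np.arctan2(r[1,1],r[0,1])), "need gauge x -1.5, block x -9.7")
```

```text
[[ 0.972  0.236 -0.   ]
 [ 0.236 -0.972  0.001]
 [ 0.    -0.001 -1.   ]]
yaw of tool y -76.37329876192999 need gauge x -1.5, block x -9.7
```

Tall gauge candidates: near plate at top (374,248)/scene (382,209), far plate at top (399,198)/scene (376,170). The crop shows the near plate's side face is taller, and only the 65 mm hypothesis makes its two views agree, with the far plate agreeing at 48 mm. So I choose the near plate.

```bash
python3 -m pendant '[[[0.0323,0.0361,0,0,0,7.5,-1],[0.0323,0.0361,0,0,0,7.5,-1],[0.0323,0.0361,0,0,0,7.5,-1],[0.0323,0.0361,0,0,0,7.5,-1],[0.0323,0.0361,0,0,0,7.5,-1]]]'; python3 -m pendant '[[[0.0323,0.0361,0,0,0,7.5,-1],[0.0323,0.0361,0,0,0,7.5,-1],[0.0323,0.0361,0,0,0,7.5,-1],[0.0323,0.0361,0,0,0,7.5,-1],[0.0323,0.0361,0,0,0,7.5,-1]]]'
python3 -m pendant '[[[0,0,-0.03,0,0,0,-1],[0,0,-0.03,0,0,0,-1],[0,0,0,0,0,0,-1],[0,0,0,0,0,0,-1]]]'
python3 - <<'E'
from h import *
st=get_state();r=R.from_rotvec(st["tcp_rot"]).as_matrix();print(st["position"],r.round(4).tolist(),st["contact_force"])
s,t=cam("scene"),cam("top")
print(w2px(s,st["position"]),w2px(t,st["position"]))
cv2.imwrite("pics/c2.png",np.hstack([crop(t,325,195,100,100,4),crop(s,340,130,100,100,4)]))
E
```

```text
t: 0.8
position: [0.292, -0.3525, 0.2187]
tcp_rot: [2.83, 1.362, 0.0]
contact_force: [1.2, -1.8, -0.2]
opening: 0.0933
grasp_force: 0.0
t: 1.3
position: [0.4537, -0.1718, 0.2189]
tcp_rot: [2.241, 2.2, 0.0]
contact_force: [0.2, -0.5, 0.1]
opening: 0.0927
grasp_force: 0.0
t: 1.7
position: [0.4524, -0.1735, 0.1589]
tcp_rot: [-2.247, -2.194, 0.0]
contact_force: [1.5, -0.1, -0.2]
opening: 0.0936
grasp_force: 0.0
[ 0.45242876 -0.17345583  0.15886324] [[0.0241, 0.9997, -0.0009], [0.9997, -0.0241, 0.0006], [0.0006, -0.0009, -1.0]] [ 1.47385088 -0.05554235 -0.24636895]
[391.12498822 178.86759504] [379.01319384 244.22348114]
```

View pics/c2.png

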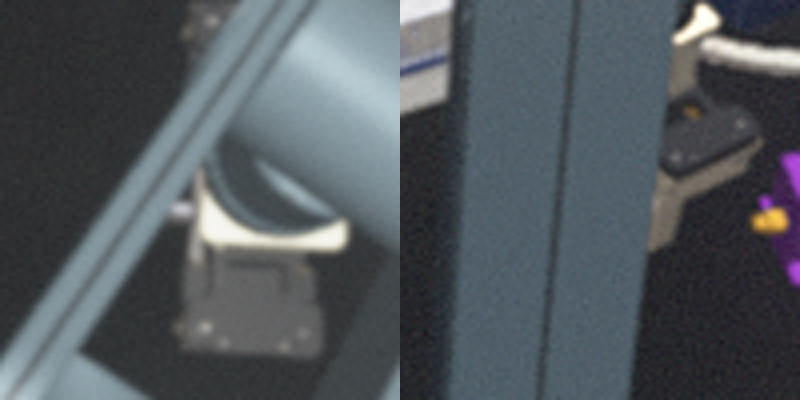

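The arm hides the gauge in both views (only a pale end at about (180,210) in the left panel). The earlier measurement is consistent, so I descend on it.

```bash
python3 -m pendant '[[[0,0,-0.03,0,0,0,-1],[0,0,-0.03,0,0,0,-1],[0,0,-0.03,0,0,0,-1],[0,0,-0.02,0,0,0,-1],[0,0,-0.014,0,0,0,-1]]]'; python3 -m pendant '[[[0,0,0,0,0,0,1],[0,0,0,0,0,0,1],[0,0,0,0,0,0,1],[0,0,0,0,0,0,1],[0,0,0,0,0,0,1]]]' 25;python3 -m pendant '[[[0,0,0,0,0,0,1],[0,0,0,0,0,0,1],[0,0,0,0,0,0,1]]]'
```

```text
t: 2.3
position: [0.4529, -0.1745, 0.0347]
tcp_rot: [2.249, 2.192, 0.0]
contact_force: [-0.3, 1.0, 0.6]
opening: 0.093
grasp_force: 0.0
t: 2.8
position: [0.4531, -0.1739, 0.0355]
tcp_rot: [2.247, 2.193, 0.001]
contact_force: [-0.5, 0.4, 0.6]
opening: 0.0576
grasp_force: 0.0
t: 3.1
position: [0.4526, -0.1735, 0.0347]
tcp_rot: [2.248, 2.195, -0.0]
contact_force: [0.3, 0.5, -0.2]
opening: 0.0337
grasp_force: 0.0
```

```bash
python3 -m pendant '[[[0,0,0,0,0,0,1],[0,0,0,0,0,0,1],[0,0,0,0,0,0,1],[0,0,0,0,0,0,1],[0,0,0,0,0,0,1]]]';python3 -m pendant '[[[0,0,0,0,0,0,1],[0,0,0,0,0,0,1]]]'
```

```text
t: 3.6
position: [0.4526, -0.1735, 0.0346]
tcp_rot: [-2.248, -2.195, -0.0]
contact_force: [-0.8, -0.2, -0.6]
opening: 0.0084
grasp_force: 25.0
t: 3.8
position: [0.4526, -0.1735, 0.0346]
tcp_rot: [-2.248, -2.195, 0.0]
contact_force: [0.4, -0.2, -0.3]
opening: 0.008
grasp_force: 25.0
```

```bash
python3 -m pendant '[[[0,0,0.02,0,0,0,1],[0,0,0.04,0,0,0,1],[0,0,0.04,0,0,0,1],[0,0,0.02,0,0,0,1]]]';python3 -m pendant '[[[0.0164,0.0381,0,0,0,-2,1],[0.0164,0.0381,0,0,0,-2,1],[0.0164,0.0381,0,0,0,-2,1],[0.0164,0.0381,0,0,0,-2.3,1],[0.0164,0.0381,0,0,0,0,1]]]'
python3 -m pendant '[[[0.0164,0.0384,0,0,0,0,1],[0,0,0,0,0,0,1],[0,0,0,0,0,0,1]]]'
python3 - <<'E'
from h import *
st=get_state();r=R.from_rotvec(st["tcp_rot"]).as_matrix();print(st["position"],np.degrees(np.arctan2(r[1,1],r[0,1])))
s,t=cam("scene"),cam("top")
cv2.imwrite("pics/c3.png",np.hstack([crop(t,240,170,100,100,4),crop(s,240,130,100,125,4)[100:]]))
E
```

```text
t: 4.2
position: [0.4537, -0.1742, 0.1578]
tcp_rot: [2.245, 2.192, 0.001]
contact_force: [0.3, 0.6, -1.6]
opening: 0.008
grasp_force: 25.0
t: 4.7
position: [0.5347, 0.0186, 0.1545]
tcp_rot: [-2.402, -2.024, 0.001]
contact_force: [0.5, -1.0, -0.4]
opening: 0.0076
grasp_force: 25.0
t: 5.0
position: [0.5506, 0.0563, 0.1541]
tcp_rot: [-2.398, -2.029, 0.002]
contact_force: [0.5, 0.5, -0.8]
opening: 0.0079
grasp_force: 25.0
[0.55057626 0.05625416 0.15409006] -9.525804765658561
```

View pics/c3.png

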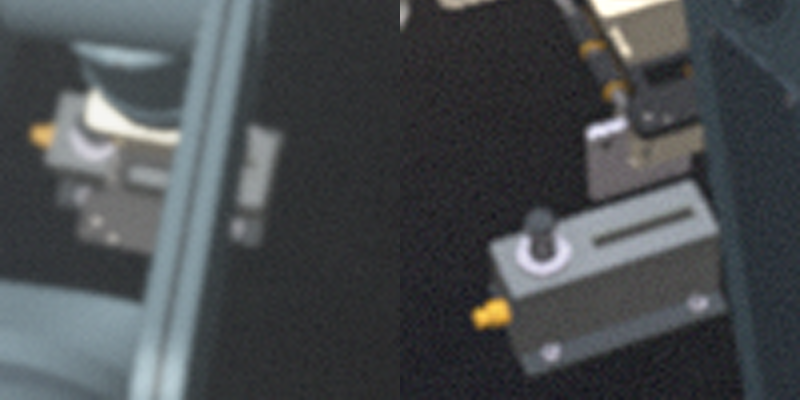

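The right panel shows the held gauge above the block clearly, with its near bottom corner at about (592,198) and the slot mouth from (595,243) to (692,212). I'll enlarge that area.

Run:
```python
from h import *
fs=[cam("scene") for _ in range(4)]; f=fs[0]; f["frame"]=np.mean([g["frame"] for g in fs],0).astype(np.uint8)
cv2.imwrite("pics/c4.png",cv2.convertScaleAbs(crop(f,260,180,70,52,11),alpha=1.5))
```

```text
(no output)
```

View pics/c4.png

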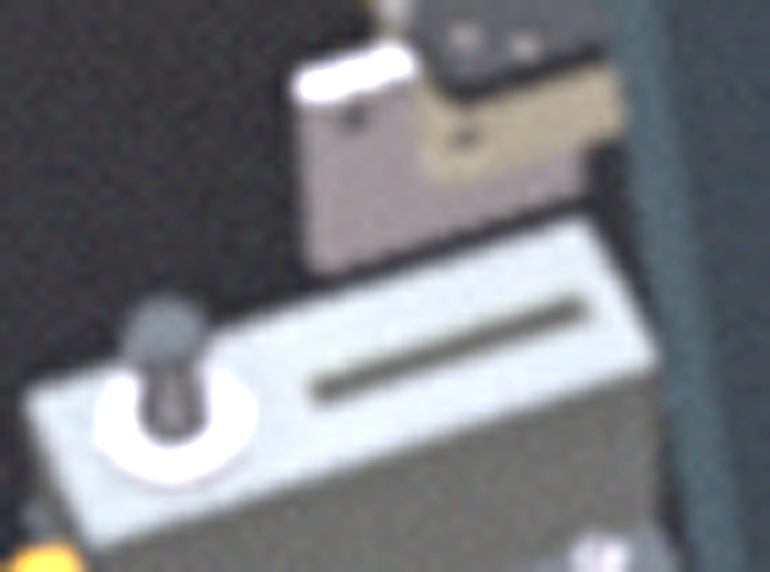

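```bash
cat > m.py <<'E'
from h import *
from scipy.optimize import least_squares
np.set_printoptions(precision=4,suppress=True)
f=cam("scene"); st=get_state()
m=lambda p:(260+(p[0]+.5)/11-.5,180+(p[1]+.5)/11-.5)
def fit(P,X,x0):
    px=np.array([m(p) for p in P]); X=np.array(X)
    def res(q):
        c,s=np.cos(q[2]),np.sin(q[2]); return np.concatenate([w2px(f,[q[0]+c*a-s*b,q[1]+s*a+c*b,z])-u for (a,b,z),u in zip(X,px)])
    r=least_squares(res,x0,x_scale=[.01,.01,.1]); print(r.x[:2],np.degrees(r.x[2]),"res px",r.fun.round(2)); return r.x
w,l=.025,.075
B=fit([(25,400),(97,550),(658,360),(580,218),(310,380),(322,402),(590,312),(578,297)],[(w,l,.075),(-w,l,.075),(-w,-l,.075),(w,-l,.075),(.005,.009,.075),(-.005,.009,.075),(-.005,-.065,.075),(.005,-.065,.075)],[.556,.083,-.17])
g=st["position"][2]-.0346
G=fit([(318,273),(590,198),(303,100),(293,80)],[(-.004,.035,g),(-.004,-.035,g),(-.004,.035,g+.065),(.004,.035,g+.065)],[.55,.055,-.17])
c,s=np.cos(B[2]),np.sin(B[2]); S=B[:2]+np.array([s*.028,-c*.028]); print("slot",S,"gauge",G[:2],"tcp",st["position"],"move",S-G[:2])
print("flange",px2w(f,*m((175,405)),.08), "bore",B[:2]+.0445*np.array([-s,c]))
E
python3 m.py
```

```text
[0.5541 0.0849] -9.6016503849805 res px [ 0.26  0.16 -0.05 -0.09  0.22 -0.01  0.2   0.26 -0.49 -0.22 -0.26  0.39
  0.22  0.33 -0.1  -0.84]
[0.5503 0.0565] -12.080406570619799 res px [-0.13  0.36 -0.4   0.15  0.3  -0.08  0.21 -0.41]
slot [0.5495 0.0573] gauge [0.5503 0.0565] tcp [0.5508 0.0543 0.1548] move [-0.0008  0.0008]
flange [0.5669 0.1262 0.08  ] bore [0.5615 0.1287]
```

```bash
python3 -m pendant '[[[-0.0005,0.0005,-0.02,0,0,0,1],[0,0,-0.015,0,0,0,1],[0,0,-0.006,0,0,0,1],[0,0,0,0,0,0,1],[0,0,0,0,0,0,1]]]'
python3 - <<'E'
from h import *
fs=[cam("scene") for _ in range(4)]; f=fs[0]; f["frame"]=np.mean([g["frame"] for g in fs],0).astype(np.uint8)
cv2.imwrite("pics/c5.png",cv2.convertScaleAbs(crop(f,260,180,70,52,11),alpha=1.5)); print(get_state()["position"])
E
```

```text
t: 5.85
position: [0.5509, 0.0556, 0.1142]
tcp_rot: [2.401, 2.025, 0.001]
contact_force: [0.0, 0.3, -1.4]
opening: 0.0076
grasp_force: 25.0
[0.5510297  0.05580579 0.11444577]
```

View pics/c5.png

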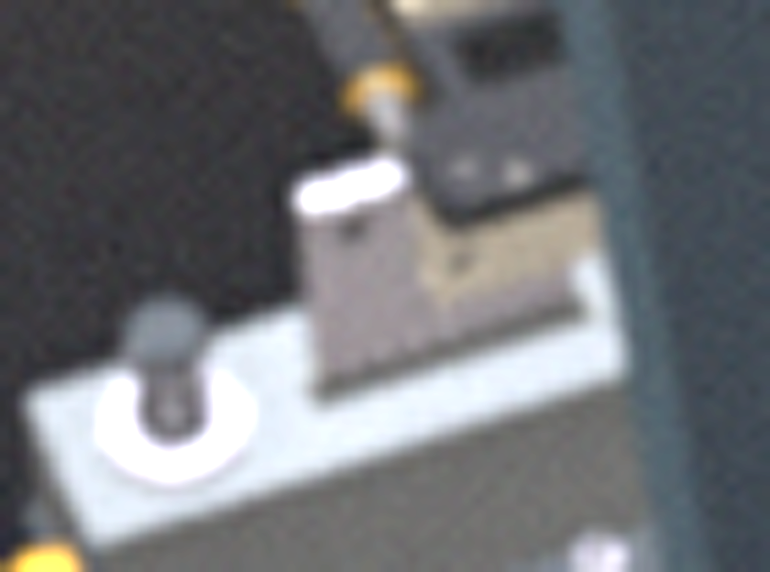

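The gauge's lower corner at about (320,385) sits directly above the slot's near end at (322,402), and its lower edge is parallel to the slot. I'll insert it in small steps, watching the force.

```bash
python3 -m pendant '[[[0,0,-0.003,0,0,0,1],[0,0,-0.001,0,0,0,1],[0,0,-0.001,0,0,0,1],[0,0,0,0,0,0,1]]]';python3 -m pendant '[[[0,0,-0.001,0,0,0,1],[0,0,-0.001,0,0,0,1],[0,0,-0.001,0,0,0,1],[0,0,0,0,0,0,1]]]'
```

```text
t: 6.45
position: [0.5505, 0.0559, 0.1095]
tcp_rot: [2.4, 2.026, 0.0]
contact_force: [-2.0, 0.8, 5.8]
opening: 0.0081
grasp_force: 25.0
t: 6.85
position: [0.5507, 0.056, 0.1092]
tcp_rot: [2.399, 2.026, 0.002]
contact_force: [-9.1, 0.6, 24.0]
opening: 0.0077
grasp_force: 25.0
```

Contact is on the +x chamfer, with force on the tool toward -x. I'll shift that way.

```bash
python3 -m pendant '[[[0,0,0.002,0,0,0,1],[-0.0006,0.0001,0,0,0,0,1],[-0.0006,0.0001,0,0,0,0,1],[0,0,0,0,0,0,1]]]';python3 -m pendant '[[[0,0,-0.001,0,0,0,1],[0,0,-0.001,0,0,0,1],[0,0,-0.001,0,0,0,1],[0,0,0,0,0,0,1]]]'
```

```text
t: 7.25
position: [0.5505, 0.056, 0.1094]
tcp_rot: [2.399, 2.025, 0.004]
contact_force: [-2.1, -0.3, 10.5]
opening: 0.0079
grasp_force: 25.0
t: 7.65
position: [0.5507, 0.056, 0.1092]
tcp_rot: [2.398, 2.024, 0.005]
contact_force: [-8.0, 0.5, 28.5]
opening: 0.0077
grasp_force: 25.0
```

```bash
python3 -m pendant '[[[0,0,0.003,0,0,0,1],[0,0,0.003,0,0,0,1],[-0.0005,0.0001,0,0,0,0,1],[0,0,0,0,0,0,1]]]';python3 -m pendant '[[[0,0,-0.003,0,0,0,1],[0,0,-0.001,0,0,0,1],[0,0,-0.001,0,0,0,1],[0,0,0,0,0,0,1]]]';python3 -m pendant '[[[0,0,-0.001,0,0,0,1],[0,0,-0.001,0,0,0,1],[0,0,0,0,0,0,1]]]'
```

```text
t: 8.05
position: [0.5484, 0.0562, 0.11]
tcp_rot: [-2.4, -2.026, 0.001]
contact_force: [0.7, 0.2, -1.4]
opening: 0.0081
grasp_force: 25.0
t: 8.45
position: [0.5486, 0.0562, 0.1052]
tcp_rot: [-2.4, -2.026, 0.001]
contact_force: [0.4, -0.2, -1.6]
opening: 0.008
grasp_force: 25.0
t: 8.75
position: [0.5487, 0.0562, 0.1035]
tcp_rot: [-2.401, -2.026, 0.0]
contact_force: [0.1, 0.5, -1.4]
opening: 0.0077
grasp_force: 25.0
```

```bash
python3 -m pendant '[[[0,0,-0.004,0,0,0,1],[0,0,-0.004,0,0,0,1],[0,0,-0.004,0,0,0,1],[0,0,-0.003,0,0,0,1],[0,0,0,0,0,0,1]]]';python3 -m pendant '[[[0,0,-0.002,0,0,0,1],[0,0,-0.001,0,0,0,1],[0,0,-0.001,0,0,0,1],[0,0,0,0,0,0,1]]]'
```

```text
t: 9.25
position: [0.5483, 0.0562, 0.088]
tcp_rot: [-2.4, -2.026, 0.001]
contact_force: [0.2, 0.3, -1.5]
opening: 0.0077
grasp_force: 25.0
t: 9.65
position: [0.5489, 0.0561, 0.0847]
tcp_rot: [2.401, 2.026, 0.0]
contact_force: [0.2, 0.3, -1.2]
opening: 0.0079
grasp_force: 25.0
```

```bash
python3 -m pendant '[[[0,0,-0.001,0,0,0,1],[0,0,-0.001,0,0,0,1],[0,0,0,0,0,0,1]]]'
```

```text
t: 9.95
position: [0.549, 0.0562, 0.0846]
tcp_rot: [2.4, 2.026, 0.001]
contact_force: [-5.2, -0.6, 13.6]
opening: 0.0078
grasp_force: 25.0
```

```bash
python3 -m pendant '[[[0,0,0.0015,0,0,0,1],[0,0,0,0,0,0,-1],[0,0,0,0,0,0,-1],[0,0,0,0,0,0,-1],[0,0,0,0,0,0,-1]]]';python3 -m pendant '[[[0,0,0,0,0,0,-1],[0,0,0.03,0,0,0,-1],[0,0,0.025,0,0,0,-1],[0,0,0,0,0,0,-1],[0,0,0,0,0,0,-1]]]';python3 - <<'E'
from h import *
fs=[cam("scene") for _ in range(4)]; f=fs[0]; f["frame"]=np.mean([g["frame"] for g in fs],0).astype(np.uint8)
cv2.imwrite("pics/c6.png",cv2.convertScaleAbs(crop(f,260,180,70,52,11),alpha=1.5))
E
```

```text
t: 10.45
position: [0.5487, 0.0562, 0.0839]
tcp_rot: [-2.401, -2.026, 0.0]
contact_force: [-0.4, 0.4, -0.2]
opening: 0.0347
grasp_force: 0.0
t: 10.95
position: [0.549, 0.0562, 0.1393]
tcp_rot: [2.4, 2.026, 0.001]
contact_force: [-0.2, 0.6, 0.0]
opening: 0.0753
grasp_force: 0.0
```

View pics/c6.png

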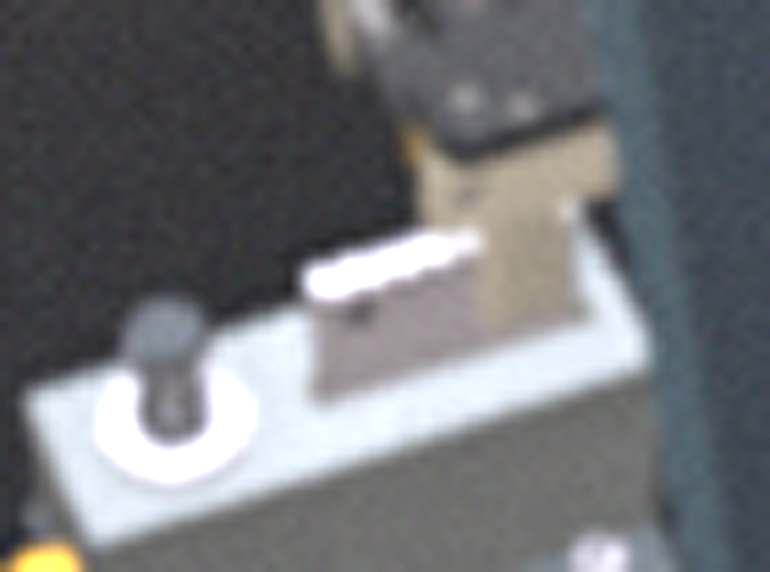

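The gauge stands home, with its top edge running from (305,285) to about (475,240) in line with the slot. Next is the piston.

```bash
python3 -m pendant '[[[0.0040,0.0240,0,0,0,0,-1],[0.0040,0.0240,0,0,0,0,-1],[0.0041,0.0235,0,0,0,0,-1],[0,0,0,0,0,0,-1]]]'; python3 -m pendant '[[[0,0,-0.02,0,0,0,-1],[0,0,-0.02,0,0,0,-1],[0,0,-0.013,0,0,0,-1],[0,0,0,0,0,0,-1],[0,0,0,0,0,0,-1]]]'
python3 - <<'E'
from h import *
fs=[cam("scene") for _ in range(4)]; f=fs[0]; f["frame"]=np.mean([g["frame"] for g in fs],0).astype(np.uint8)
cv2.imwrite("pics/c7.png",cv2.convertScaleAbs(crop(f,245,170,80,60,10),alpha=1.5))
E
```

```text
t: 11.55
position: [0.5605, 0.13, 0.1381]
tcp_rot: [-2.397, -2.028, 0.001]
contact_force: [0.5, -0.2, -0.1]
opening: 0.0931
grasp_force: 0.0
t: 12.05
position: [0.5609, 0.1273, 0.0861]
tcp_rot: [-2.401, -2.025, 0.001]
contact_force: [0.1, -0.6, 0.8]
opening: 0.0927
grasp_force: 0.0
```

View pics/c7.png

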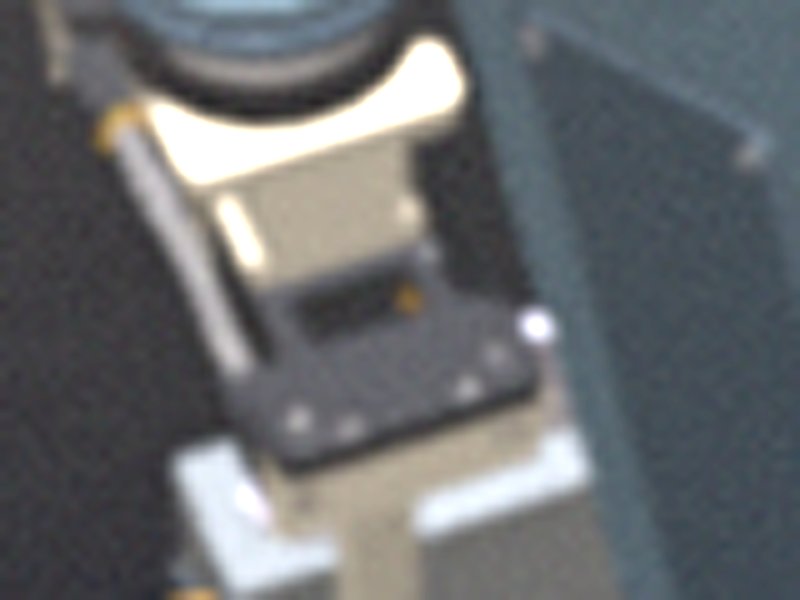

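The gripper straddles the piston: the near finger is at about (375,540) and the flange peeks out at (250,500). Closing gently.

```bash
for i in 1; do :; done; python3 -m pendant '[[[0,0,0,0,0,0,0.5],[0,0,0,0,0,0,0.5],[0,0,0,0,0,0,0.5],[0,0,0,0,0,0,0.5],[0,0,0,0,0,0,0.5]]]' 10; python3 -m pendant '[[[0,0,0,0,0,0,0.5],[0,0,0,0,0,0,0.5],[0,0,0,0,0,0,0.5],[0,0,0,0,0,0,0.5],[0,0,0,0,0,0,0.5]]]'; python3 -m pendant '[[[0,0,0,0,0,0,1],[0,0,0,0,0,0,1],[0,0,0,0,0,0,1]]]'
```

```text
t: 12.75
position: [0.5609, 0.1277, 0.0862]
tcp_rot: [-2.401, -2.026, 0.0]
contact_force: [-0.6, -0.8, -0.1]
opening: 0.058
grasp_force: 0.0
t: 13.25
position: [0.5609, 0.1277, 0.0861]
tcp_rot: [-2.401, -2.026, -0.0]
contact_force: [0.2, 0.6, -0.5]
opening: 0.0238
grasp_force: 0.0
t: 13.55
position: [0.5611, 0.1277, 0.0862]
tcp_rot: [2.401, 2.026, 0.001]
contact_force: [1.7, -0.8, -0.3]
opening: 0.0198
grasp_force: 10.0
```

```bash
python3 -m pendant '[[[0,0,0.001,0,0,0,1],[0,0,0.002,0,0,0,1],[0,0,0.002,0,0,0,1],[0,0,0,0,0,0,1],[0,0,0,0,0,0,1]]]' 14; python3 -m pendant '[[[0,0,0.002,0,0,0,1],[0,0,0.002,0,0,0,1],[0,0,0.001,0,0,0,1],[0,0,0,0,0,0,1],[0,0,0,0,0,0,1]]]'
```

```text
t: 14.05
position: [0.561, 0.1277, 0.0914]
tcp_rot: [2.401, 2.026, 0.0]
contact_force: [1.3, -1.4, -1.1]
opening: 0.0199
grasp_force: 14.0
t: 14.55
position: [0.5609, 0.1277, 0.0964]
tcp_rot: [2.401, 2.026, 0.0]
contact_force: [1.2, 0.4, -2.5]
opening: 0.0194
grasp_force: 14.0
```

```bash
python3 -m pendant '[[[0,0,0.003,0,0,0,1],[0,0,0.003,0,0,0,1],[0,0,0.003,0,0,0,1],[0,0,0.003,0,0,0,1],[0,0,0.003,0,0,0,1]]]'; python3 -m pendant '[[[0,0,0.003,0,0,0,1],[0,0,0.003,0,0,0,1],[0,0,0.003,0,0,0,1],[0,0,0.003,0,0,0,1],[0,0,0.003,0,0,0,1]]]'; python3 -m pendant '[[[0,0,0,0,0,0,1],[0,0,0,0,0,0,1],[0,0,0,0,0,0,1],[0,0,0,0,0,0,1],[0,0,0,0,0,0,1]]]'
python3 - <<'E'
from h import *
fs=[cam("scene") for _ in range(6)]; f=fs[0]; f["frame"]=np.mean([g["frame"] for g in fs],0).astype(np.uint8)
cv2.imwrite("pics/c8.png",cv2.convertScaleAbs(crop(f,250,165,80,60,10),alpha=1.5))
st=get_state(); print(st["position"],st["contact_force"],st["moment"])
E
```

```text
t: 15.05
position: [0.5608, 0.1277, 0.1114]
tcp_rot: [-2.401, -2.026, 0.0]
contact_force: [1.2, -0.1, -4.0]
opening: 0.0197
grasp_force: 14.0
t: 15.55
position: [0.5607, 0.1277, 0.1264]
tcp_rot: [-2.401, -2.026, 0.0]
contact_force: [1.0, -0.6, -3.8]
opening: 0.0193
grasp_force: 14.0
t: 16.05
position: [0.5609, 0.1277, 0.1261]
tcp_rot: [-2.401, -2.026, 0.0]
contact_force: [1.0, 0.2, -2.5]
opening: 0.0199
grasp_force: 14.0
[0.56085548 0.12767528 0.12611416] [ 1.87565674 -0.42725888 -2.82722935] [-0.05476045 -0.28449216 -0.01148342]
```

View pics/c8.png

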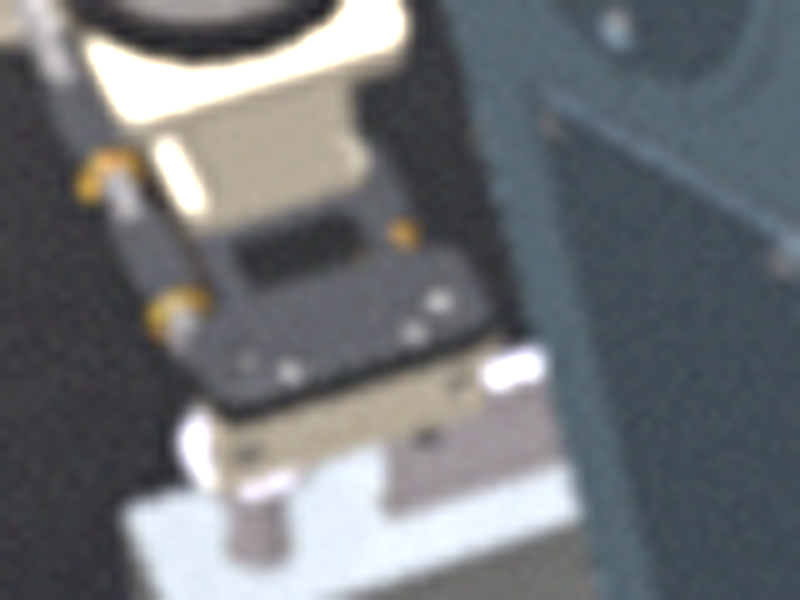

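The flange is raised, visible at (200,440) to (265,485) with the rod below it at (260,530), and the gauge is still standing with its top at (510,370). TCP rise is 40.0 mm, and the force is about the piston's weight. Handing in.

```bash
python3 -c "from cell import sign_off; print(sign_off())"
```

```text
the job is handed in; nothing more can be done
None
```

I handed the job in with the tall gauge home in the slot and released, and the piston held still about 40 mm up in its bore. The 40 mm is the tool's measured rise with the grip unchanged; no verdict on the judging came back.

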